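Set the overhead phone arm over the chopping board and clamp its carriage on the ring

TASK

Get the overhead phone arm ready to film the chopping board: swing the boom round until it points straight over the middle of the board, then take the open cam lever and slide the phone carriage outwards until its outer edge is level with the middle one of the three dark rings on the boom. Hold the carriage on that ring while you swing the lever fully shut, so that it lies along the boom and points to the boom's tip (the cam drags the carriage as it bites); finish still gripping the lever, with the carriage on the ring and the phone over the middle of the board, and do not let go, as I want to check the picture first. Do not disturb the mug, the jar, the shaker or the bottle standing about.

Things in the scene. Friction and masses are not known exactly. Their poses are not given: they have to be found in the camera images.
- stand: Fixed phone-arm stand: round dark iron foot, 124 mm across, with an upright post 22 mm thick. Origin: centre of the underside of the foot, z up. A round black tension knob on the post's top ends 286 mm above the table; nothing of the stand is higher.
- boom (a joint): Angle of the boom about the post (rad), growing anticlockwise seen from above. At 0 the boom points along the stand's own -x axis. Runs from -0.5 to 1.6 with steady friction (about 1.5 N at the tip) and stays where it is left.
- boom_hinge (a point): Point on the post's axis at the height of the boom's centre line, 245 mm above the table. Its -x axis points along the boom towards the tip, its z axis up. The boom is a level aluminium square tube, 20 mm wide and 20 mm high (centre line 245 mm above the table), its tip 315 mm from the post; a 75 mm tail sticks out on the other side.
- boom_tip (a point): Grip point on the boom's centre line, 290 mm from the post, 25 mm short of the tip (the last 14 mm are a black rubber cap 24 mm square). The tube is bare from here to the carriage: 20 mm wide, can be gripped from above with the fingers across it.
- middle_ring (a point): On top of the tube, at the middle one of three dark rings round it (each 3 mm wide, at 203, 228 and 253 mm from the post). The middle ring is 228 mm from the post.
- carriage (a joint): How far the phone carriage stands out along the boom (m): 0 is its inner stop, 0.115 its outer stop, 0.080 has its outer edge on the middle ring. Slides with about 1 N of friction while the lever is open; as the lever is swung shut the cam drags the carriage outwards with 5 to 20 N, and once shut it clamps it (a firm pull still makes it creep).
- carriage_edge (a point): On the outer (tip side) end of the grey carriage sleeve, above the tube's centre line at the level of its top. The sleeve is 56 mm long along the boom, 52 mm wide, 36 mm high, its top 263 mm above the table. A phone 150 x 72 x 9 mm hangs level under it, 190 to 181 mm above the table.
- phone_mid (a point): Centre of the phone, straight under the middle of the sleeve, 28 mm inwards of carriage_edge.
- cam_lever (a joint): Angle of the cam lever (rad): 0 is fully shut, lying along the boom and pointing to its tip; grows clockwise seen from above as it opens; 1.5 is fully open, sticking out square to the boom. Swings easily above 1.1 rad, then the cam bites and it takes 0.2 to 0.4 N m (about 5 N at the handle). Over-centre: it stays shut.
- lever_pivot (a point): On the lever's upright pivot pin, which stands on the carriage 22.5 mm to the side of the boom's centre line, 284 mm above the table. Round boss 24 mm across, top 287 mm above the table.
- lever_grip (a point): Middle of the lever's black handle, 68 mm from lever_pivot at the same height. The handle is an upright blade, 12 mm thick, 48 mm long along the lever, 267 to 293 mm above the table; grip it from above across its thickness. Nothing else near it is as high but the boss. Under it: the tube's top 12 mm lower than its underside, the phone, the table.
- board: Fixed wooden chopping board, 180 x 340 x 22 mm, lying under the boom's reach with a lemon, a garlic bulb and two tomatoes on it (highest 75 mm above the table). Origin: centre of its underside.
- board_mid (a point): Middle of the board's upper face, 22 mm above the table; about 200 mm from the post's axis.
- mug: Loose spotted white mug, 97 mm high. Leave alone.
- spice_jar: Loose spice jar with a green cap, 46 mm across, 106 mm high. Leave alone.
- salt_mill: Loose small glass shaker with a grey top, 44 mm across, 90 mm high. Leave alone.
- oil_bottle: Loose small bottle with a dropper cap, 34 mm across, 102 mm high. Leave alone.

How it is judged:
On the way, in this order (a step that is already met when the one before it is completed fails the run):
1. the boom points over the middle of the board (its centre line passes within 30 mm of it) (y of board_mid in the frame of boom_hinge between -0.03 and 0.03 m), for 0.2 s.
2. the carriage, held by the fingers, stands with its outer edge within 5 mm of the middle ring, the lever still open (distance between carriage_edge and middle_ring below 0.005 m and contact force between the fingers and carriage above 1 N and value of joint cam_lever above 0.8 rad), for 0.15 s.
3. the lever is fully shut, the carriage still held on the ring (distance between carriage_edge and middle_ring below 0.005 m and contact force between the fingers and carriage above 1 N and value of joint cam_lever below 0.08 rad), for 0.2 s.
At the end, for the whole second after the job is handed in: The cam lever is shut to within 0.08 rad, the carriage's outer edge is within 5 mm of the middle ring, the phone's centre is within 30 mm of the board's middle seen from above, all is at rest, and the fingers still grip the lever or carriage (more than 1 N) (all of step 3 and horizontal distance between phone_mid and board_mid below 0.03 m and linear speed of carriage below 0.02 m/s); the arm keeps its last pose, push and grip.
It fails at once if the carriage is more than 12 mm off the middle ring while the lever is half shut or more (value of joint cam_lever below 0.7 rad and distance between carriage_edge and middle_ring above 0.012 m).
It fails at once if the mug, the spice jar, the shaker or the bottle is shoved more than 20 mm or tipped ((distance of mug from where it was at the start of the episode above 0.02 m or angle between mug's own z axis and vertical above 0.3 rad) or (distance of spice_jar from where it was at the start of the episode above 0.02 m or angle between spice_jar's own z axis and vertical above 0.3 rad) or (distance of salt_mill from where it was at the start of the episode above 0.02 m or angle between salt_mill's own z axis and vertical above 0.3 rad) or (distance of oil_bottle from where it was at the start of the episode above 0.02 m or angle between oil_bottle's own z axis and vertical above 0.3 rad)).
It also fails if it takes over 54 s, if anything falls off the work surface, if the arm or the gripper's body presses on something with over 40 N, if the wrist force passes 120 N, or if a joint passes its speed limit or range.

ROBOT

A 7-joint arm with a two-finger parallel gripper is mounted at the origin on a cart in front of the work surface, level with it; the furniture and walls round the work are solid. World frame = base frame: x ahead of the robot, y to its left, z up, the work surface at z = 0. Lengths are in m, angles in rad, forces in N, time in s.
With the tool pointing down it reaches from about 0.425 to 0.925 m from the base axis. Payload 6.8 kg.
Tool frame: the origin (TCP) lies on the centre line of the jaws, within the pads' length; the fingertips stand 25 mm ahead of it and the grasp point (between the pads) lies 6 mm ahead of it; z points along the fingers, y is the line along which they close (so a half turn about z gives the same grasp; the last joint's range is limited). The gripper opens to 85 mm and grips with 20 to 120 N. Pads are 22 mm wide; open, the fingers measure 114 mm over their backs; the gripper's body (76 mm by 85 mm) begins 54 mm behind the grasp point. The pads swing forward as they close: fully open they stand 13 mm farther back than shut.
Start: joints at [1.102, 0.477, 0.022, 1.555, -0.011, 1.109, -0.083], TCP at [0.238, -0.632, 0.256] pointing down, gripper open.
Joint ranges: [-2.96, 2.96], [-0.34, 2.1], [-1.41, 1.46], [0.24, 2.44], [-1.37, 4.51], [0.17, 1.92], [-2.96, 2.96]. Speed limits (rad/s): [2.39, 2.39, 3.14, 3.14, 3.14, 3.14, 3.14].

INTERFACE

Orientations are given as a rotation vector (axis times angle).
In Python, from bench import status, imaging, workorder gives the robot as it stands.
- The arm moves only by the tool send_rows, never from a script. Its argument "steps" is a list of rows, each an object of numbers: "dx", "dy", "dz": the shift along the tool's x, y, z in cm; "yaw": the turn about the tool's z in degrees; "gripper": the opening, from 0 (shut) to 1 (fully open). A call has 1 to 5 rows; each row is the pose to reach, as a shift and turn from the pose commanded when the call began, along the tool's axes at that moment; what a row does not reach only later rows make up. A row lasts 1/8 s, in which the tool goes at most 62.5 mm and 10.7 degrees, less where a joint would pass 70% of its speed; a pose out of reach is approached as far as the arm can. A call with a gripper value outside its range is refused whole. The fingers move at their own pace and stop on an object; "force" is the grip in N (left out, the last holds). Time passes only in rows, so rows that repeat a pose let the fingers close. It gives the time, the measured TCP pose, the force, the opening and the grip force at its end, in the units of the state.
- status.get_obs(): the state, without advancing time (a new reading comes with each control period).
- imaging.grab_frame(name): name is "scene" or "top" or "wrist"; returns a dict with "color" (480x640x3 uint8, red, green, blue), "depth" (480x640 float32, m along the optical axis (not along the pixel's ray), 0 where there is no reading), "K" (3x3 intrinsics, pixels), "k1" (the pictures are not rectified: a ray, as slopes to the right and down, at radius r is drawn at 1 + k1 r^2 times it, then the intrinsics apply), "R" (3x3) and "t" (3): a world point X has camera coordinates R X + t. Camera axes: x right, y down, z forward; pixel columns grow to the right and rows downward; lengths in m; the calibration is good to about 2 mm. A picture is of the moment at which its call begins.
- workorder.hand_in(): hands the job in; it is judged then, once.
The state is a dict: "clock": time; "joints": joint angles; "qvel": joint speeds; "tau": joint torques, N m; "tcp_pos": TCP position; "orientation": TCP orientation; "contact_force": force on the tool from outside, world axes, zero at the start; "moment": the same for the moment, N m; "grip_width": finger opening in m; "gripper_force": force on a finger pad.
Only numpy, scipy, OpenCV 4.12 (cv2) and the standard library are available. Lean on these libraries where they do the work, as an engineer would, in place of code of your own. Each camera call takes 0.05 s, during which the arm holds its last target. There are 200 camera calls.

## Working session

There is one attempt and no reset: what is moved stays moved. The work goes in short steps, Python scripts to look and compute and a tool call to move; the robot and the scene stay as the last step left them, time stands still between calls to the robot, and variables do not carry over. Pictures are saved under pics/ and viewed, at most 10 in all, crops included, and the job is handed in when it is done.

Besides the shell and the picture viewer there is one more tool, called after "Emit:" as a command line: name --argument value ..., lists and objects as JSON in quotes. send_rows: Moves the arm, as the interface text tells. Its arguments: {"type":"object","properties":{"steps":{"type":"array"},"force":{"type":"number"}},"required":["steps"]}

```bash
mkdir -p pics
cat > h.py <<'E'
import numpy as np, cv2
from bench import status, imaging, workorder
from scipy.spatial.transform import Rotation as Rn
def grab(n):
    f=imaging.grab_frame(n); np.savez('f_%s.npz'%n,**f); return f
def save(n,f): cv2.imwrite('pics/%s.png'%n,f['color'][:,:,::-1])
def cloud(f):
    K=np.array(f['K']); k1=float(f['k1']); D=np.array([k1,0,0,0,0])
    v,u=np.mgrid[0:480,0:640]
    p=cv2.undistortPoints(np.stack([u,v],-1).reshape(-1,1,2).astype(np.float64),K,D).reshape(480,640,2)
    d=f['depth'][...,None]
    X=np.concatenate([p*d,d],-1)
    W=(X-np.array(f['t']))@np.array(f['R'])
    W[f['depth']<=0]=np.nan
    return W
def ray(f,u,v,z):
    K=np.array(f['K']); D=np.array([float(f['k1']),0,0,0,0])
    p=cv2.undistortPoints(np.array([[[u,v]]],float),K,D)[0,0]
    R=np.array(f['R']);o=-R.T@np.array(f['t']);d=R.T@np.array([p[0],p[1],1]);return o+d*(z-o[2])/d[2]
E
python3 - <<'E'
from h import *
for n in('top','scene'):
    f=grab(n);save(n+'0',f);print(n,-np.array(f['R']).T@f['t'],f['K'][0],f['k1'])
print(status.get_obs())
E
```

```text
top [ 0.35228483 -0.11142158  1.39575155] [511.5215484    0.         325.86714526] -0.09593574893095212
scene [-0.06054553  0.25410703  0.77156182] [471.27960991   0.         318.15956445] -0.035324468619603935
{'clock': 0.1, 'joints': array([ 1.10188924,  0.47770314,  0.02236873,  1.55633833, -0.01148405,
        1.10929877, -0.08307865]), 'qvel': array([-4.46713296e-04, -1.32734663e-03,  2.65323196e-03, -1.69001254e-03,
       -9.64895214e-04,  8.37939202e-05, -1.55538817e-03]), 'tau': array([ 3.69136833e-03, -5.97762501e+01,  1.61287844e+00, -2.81958640e+01,
        1.27497417e-02,  4.99593691e-03, -2.53419796e-05]), 'tcp_pos': array([ 0.23809784, -0.6310943 ,  0.25543902]), 'orientation': array([-3.08906611e+00, -5.63444503e-01,  6.75408216e-04]), 'contact_force': array([0.25665523, 0.05531642, 0.81745879]), 'moment': array([ 0.05745055,  0.02935702, -0.01624593]), 'gripper_force': 0.0, 'grip_width': 0.08552226032899017}
```

View pics/top0.png

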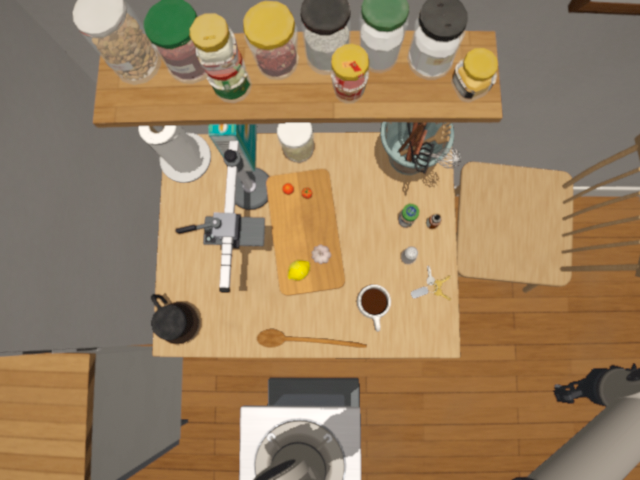

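View pics/scene0.png

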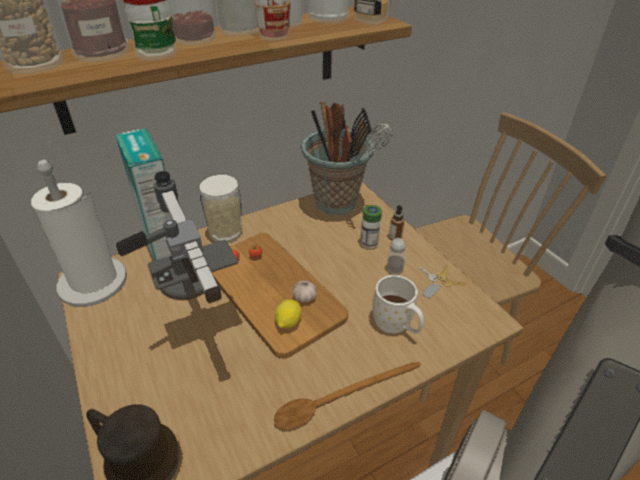

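The top view shows: the knob at (232,157), the boom running down to its tip at (225,287), the carriage at about (222,228) and the lever handle at (187,230) pointing left. The board is around (307,231), with the mug at (375,300) and the jar, shaker and bottle at (410,215), (410,255) and (435,220).

```bash
cat >> h.py <<'E'
def boom(W,zl=.247,zh=.262,roi=None):
    pass
E
python3 - <<'E'
from h import *
f=dict(np.load('f_top.npz'));W=cloud(f);C=f['color'].astype(int)
for n,u,v in[('knob',232,157),('tip',225,285),('boom',228,265),('sleeve',218,228),('handle',188,230),('phone',250,232),('board',310,215),('foot',262,195),('mug',375,300),('jar',410,212),('salt',410,253),('oil',435,220),('white jar',295,135),('towel',160,132),('shelf',250,105),('box',240,135),('table',300,340),('pot',172,322)]:
    print(n,W[v,u].round(3))
hsv=cv2.cvtColor(f['color'],cv2.COLOR_RGB2HSV)
# board: mask by height
z=W[...,2]; x=W[...,0]; y=W[...,1]
m=((z>.013)&(z<.03)).astype(np.uint8); m[:160]=0
m=cv2.morphologyEx(m,cv2.MORPH_OPEN,np.ones((5,5)))
n,l,s,c=cv2.connectedComponentsWithStats(m)
i=l[215,310];cs,_=cv2.findContours((l==i).astype(np.uint8),0,2)
cc=max(cs,key=cv2.contourArea);P=np.array([ray(f,*p[0],.022)[:2] for p in cc]).astype(np.float32)
print('board',cv2.minAreaRect(P),s[i])
# boom top band
roi=np.zeros_like(m);roi[120:300,170:300]=1
def comp(lo,hi,u0,u1,v0,v1):
    q=(z>lo)&(z<hi); r=np.zeros_like(q); r[v0:v1,u0:u1]=q[v0:v1,u0:u1]; return r
b=comp(.248,.262,205,245,245,290); P=np.c_[x[b],y[b]].astype(np.float32);print('boom',len(P),cv2.minAreaRect(P))
k=comp(.275,.30,215,245,140,175);P=np.c_[x[k],y[k]].astype(np.float32);print('knob',len(P),cv2.minEnclosingCircle(P),P.mean(0))
h=comp(.277,.305,170,212,215,250);P=np.c_[x[h],y[h]].astype(np.float32);print('handle',len(P),cv2.minAreaRect(P),np.nanmedian(z[h]))
t=comp(.003,.02,215,285,160,225)
P=np.c_[x[t],y[t]].astype(np.float32);print('foot',len(P),cv2.minEnclosingCircle(P))
cv2.imwrite('pics/crop.png',cv2.resize(f['color'][120:310,150:340,::-1],None,fx=3.1,fy=3.1,interpolation=2))
E
```

```text
knob [0.746 0.139 0.284]
tip [0.455 0.152 0.25 ]
boom [0.5   0.146 0.253]
sleeve [0.585 0.17  0.26 ]
handle [0.575 0.232 0.287]
phone [0.589 0.109 0.191]
board [ 0.671 -0.025  0.015]
foot [0.728 0.11  0.019]
mug [ 0.434 -0.2    0.038]
jar [ 0.658 -0.29   0.099]
salt [ 0.553 -0.289  0.085]
oil [ 0.64  -0.358  0.082]
white jar [0.853 0.007 0.147]
towel [0.829 0.33  0.24 ]
shelf [0.78  0.063 0.484]
box [0.817 0.131 0.242]
table [ 0.329 -0.001  0.012]
pot [0.373 0.315 0.12 ]
board ((0.6492708325386047, -0.005628108978271484), (2.0527310371398926, 1.4663769006729126), 88.73343658447266) [     0      0    640    480 299976]
boom 415 ((0.49607035517692566, 0.15273040533065796), (0.023089565336704254, 0.10186858475208282), 89.24652099609375)
knob 134 ((0.752352774143219, 0.14498133957386017), 0.015173072926700115) [0.75107867 0.14418675]
handle 201 ((0.5837491750717163, 0.22012269496917725), (0.013878836296498775, 0.08388778567314148), 13.53877067565918) 0.28789519548255543
foot 1181 ((0.7424353361129761, 0.14877434074878693), 0.13775184750556946)
```

View pics/crop.png

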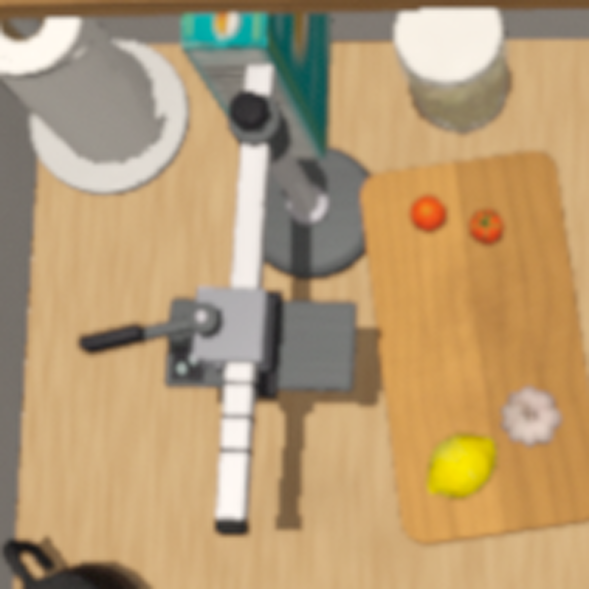

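The crop shows the boom with the knob at crop (250,112) and the tip at (231,527). The rings are near (238,377), (237,413) and (235,451), and the sleeve's outer edge is near y≈362. The lever boss is at (205,320) and the handle end at (85,345).

Run:
```python
from h import *
f=dict(np.load('f_top.npz'));fl=lambda u,v:(150+(u+.5)/3.1-.5,120+(v+.5)/3.1-.5)
r=lambda u,v,z:ray(f,*fl(u,v),z)[:2]
A=[r(361,174,.022),r(555,150,.022),ray(f,344,289.5,.022)[:2],r(413,545,.022)]
A=np.array(A);print('board',A.round(3),A.mean(0),[np.linalg.norm(A[i]-A[(i+1)%4]) for i in range(4)])
lab=cv2.cvtColor(f['color'],cv2.COLOR_RGB2LAB).astype(int)
print('lab board',lab[215,310],lab[260,320],'table',lab[340,340],lab[230,370])
sat=lab[...,1]
m=((lab[...,1]>=(lab[215,310,1]+lab[230,370,1])/2)).astype(np.uint8);m[:150]=0;m[320:]=0;m[:,:255]=0;m[:,355:]=0
m=cv2.morphologyEx(m,cv2.MORPH_OPEN,np.ones((5,5)));m=cv2.morphologyEx(m,cv2.MORPH_CLOSE,np.ones((15,15)))
cc=max(cv2.findContours(m,0,2)[0],key=cv2.contourArea)
P=np.array([ray(f,*p[0],.022)[:2] for p in cc]).astype(np.float32);print('mask board',cv2.minAreaRect(P))
bm=A.mean(0)
k=r(250,111,.286);t=r(231,527,.257);foot=r(310,208,.006);p=r(205,320,.287);he=r(85,345,.28)
print('knob',k,'foot',foot,'tip',t,np.linalg.norm(k-t),'pivot',p,'handle end',he)
for yy in(366,377,413,451):q=r(237,yy,.255);print(yy,np.linalg.norm(q-k))
d=bm-k;print('dist',np.linalg.norm(d),'ang',np.degrees(np.arctan2(*d[::-1])),'boom ang',np.degrees(np.arctan2(*(t-k)[::-1])))
```

```text
board [[ 0.783  0.099]
 [ 0.804 -0.077]
 [ 0.464 -0.119]
 [ 0.448  0.046]] [ 0.62431677 -0.012696  ] [np.float64(0.17701521459028863), np.float64(0.342526560769499), np.float64(0.16518320202349937), np.float64(0.33917918503068917)]
lab board [155 141 169] [210 133 137] table [148 137 159] [189 134 158]
mask board ((0.6256348490715027, -0.009869158267974854), (0.3397085964679718, 0.18121455609798431), 8.072580337524414)
knob [0.74945667 0.14252876] foot [0.75566502 0.1474112 ] tip [0.44388459 0.15193462] 0.3057168057937125 pivot [0.59101319 0.16930287] handle end [0.57443208 0.25950324]
366 0.18667789300119472
377 0.19490819619364097
413 0.22172263089718924
451 0.24982724233706818
dist 0.19938585751831953 ang -128.87524548767274 boom ang 178.2369255288116
```

```bash
cat > go.py <<'E'
import sys
from h import *
o=status.get_obs();R=Rn.from_rotvec(o['orientation']);p=o['tcp_pos']
x,y,z,a=map(float,sys.argv[1:5]) # target, direction of tool y (deg)
ty=R.as_matrix()[:,1];cur=np.degrees(np.arctan2(ty[1],ty[0]))
d=R.inv().apply(np.array([x,y,z])-p)*100
yaw=-((a-cur+180)%360-180)
print('tcp',p.round(4),'ydir',round(cur,1),'-> dx dy dz',d.round(2),'yaw',round(yaw,1),'w',o['grip_width'].round(4),'clk',o['clock'],'j',o['joints'].round(2))
E
python3 go.py .55 -.3 .37 -91.7
```

```text
Traceback (most recent call last):
  File "go.py", line 8, in <module>
    print('tcp',p.round(4),'ydir',round(cur,1),'-> dx dy dz',d.round(2),'yaw',round(yaw,1),'w',o['grip_width'].round(4),'clk',o['clock'],'j',o['joints'].round(2))
                                                                                               ^^^^^^^^^^^^^^^^^^^^^
AttributeError: 'float' object has no attribute 'round'
```

```bash
sed -i "s/o\['grip_width'\].round(4)/round(o['grip_width'],4)/" go.py; python3 go.py .55 -.3 .37 -91.7
```

```text
tcp [ 0.2381 -0.6311  0.2554] ydir -69.3 -> dx dy dz [ 40.87 -19.98 -11.43] yaw 22.4 w 0.0855 clk 0.1 j [ 1.1   0.48  0.02  1.56 -0.01  1.11 -0.08]
```

Emit:
send_rows --steps '[{"dx": 5, "dy": -2.5, "dz": -3, "yaw": 4, "gripper": 0.6}, {"dx": 10, "dy": -5, "dz": -6, "yaw": 8, "gripper": 0.6}, {"dx": 15, "dy": -7.5, "dz": -9, "yaw": 12, "gripper": 0.6}, {"dx": 20, "dy": -10, "dz": -11.5, "yaw": 16, "gripper": 0.6}, {"dx": 25, "dy": -12.5, "dz": -11.5, "yaw": 20, "gripper": 0.6}]'

```text
clock: 0.72
tcp_pos: [0.4297, -0.4255, 0.3736]
orientation: [3.139, 0.014, 0.005]
contact_force: [0.3, -0.4, -0.7]
grip_width: 0.0515
gripper_force: 0.0
```

```bash
python3 go.py .5 -.15 .37 -91.7
```

```text
tcp [ 0.4297 -0.4255  0.3736] ydir -89.5 -> dx dy dz [  7.28 -27.48   0.31] yaw 2.2 w 0.0515 clk 0.725 j [ 0.69  0.27 -0.01  1.58  0.    1.28 -0.89]
```

Emit:
send_rows --steps '[{"dx": 2, "dy": -5.5, "dz": 0, "yaw": 2}, {"dx": 4, "dy": -11, "dz": 0, "yaw": 2}, {"dx": 6, "dy": -16.5, "dz": 0, "yaw": 2}, {"dx": 7, "dy": -22, "dz": 0, "yaw": 2}, {"dx": 7, "dy": -27.5, "dz": 0, "yaw": 2}]'

```text
validation failed for argument at $.st...
```

```bash
python3 go.py .463 .155 .37 -91.7
```

```text
tcp [ 0.4297 -0.4255  0.3736] ydir -89.5 -> dx dy dz [  3.86 -58.01   0.22] yaw 2.2 w 0.0515 clk 0.725 j [ 0.69  0.27 -0.01  1.58  0.    1.28 -0.89]
```

Emit:
send_rows --steps '[{"dx": 2, "dy": -5.5, "dz": 0, "yaw": 2, "gripper": 0.6}, {"dx": 4, "dy": -11, "dz": 0, "yaw": 2, "gripper": 0.6}, {"dx": 6, "dy": -16.5, "dz": 0, "yaw": 2, "gripper": 0.6}, {"dx": 7, "dy": -22, "dz": 0, "yaw": 2, "gripper": 0.6}, {"dx": 7, "dy": -27.5, "dz": 0, "yaw": 2, "gripper": 0.6}]'

```text
clock: 1.35
tcp_pos: [0.4951, -0.1483, 0.3709]
orientation: [-3.141, 0.035, 0.001]
contact_force: [0.4, 0.2, -0.6]
grip_width: 0.0513
gripper_force: 0.0
```

```bash
python3 go.py .463 .155 .37 -91.7
```

```text
tcp [ 0.4951 -0.1483  0.3709] ydir -91.3 -> dx dy dz [ -3.88 -30.25   0.1 ] yaw 0.4 w 0.0513 clk 1.35 j [ 0.34  0.13 -0.19  1.77  0.03  1.25 -1.45]
```

Emit:
send_rows --steps '[{"dx": -0.5, "dy": -6, "dz": 0, "yaw": 0, "gripper": 0.6}, {"dx": -1, "dy": -12, "dz": 0, "yaw": 0, "gripper": 0.6}, {"dx": -2, "dy": -18, "dz": 0, "yaw": 0, "gripper": 0.6}, {"dx": -3, "dy": -24, "dz": 0, "yaw": 0, "gripper": 0.6}, {"dx": -3.8, "dy": -30.2, "dz": 0, "yaw": 0.4, "gripper": 0.6}]'

```text
clock: 1.98
tcp_pos: [0.4631, 0.1538, 0.3712]
orientation: [3.141, -0.049, 0.0]
contact_force: [1.1, 0.7, 0.7]
grip_width: 0.0513
gripper_force: 0.0
```

```bash
python3 go.py .463 .155 .251 -91.7
python3 - <<'E'
from h import *
save('w1',grab('wrist'));save('t1',grab('top'))
E
```

```text
tcp [0.4631 0.1538 0.3712] ydir -91.8 -> dx dy dz [-0.02 -0.13 12.02] yaw -0.1 w 0.0513 clk 1.975 j [-0.02  0.1  -0.46  1.81  0.05  1.24 -2.09]
```

View pics/w1.png

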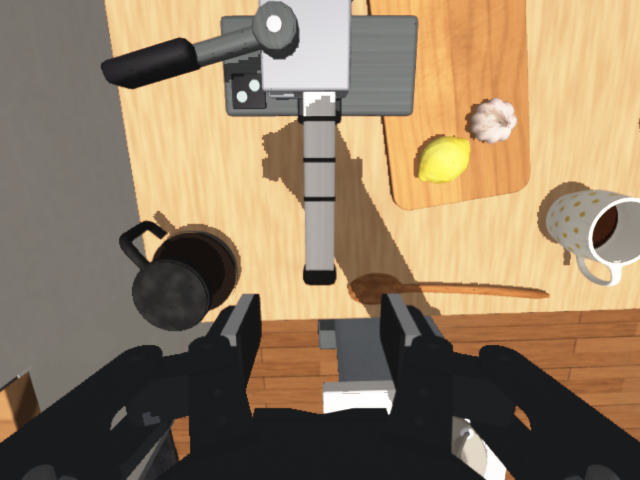

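The wrist view has the boom centred between the fingers, at column 320. The tip is at row 275, the rings at rows 117, 158 and 198, the sleeve edge at row 93, the lever boss at (273,25) and the handle at about (150,62). Descending now.

Emit:
send_rows --steps '[{"dx": 0, "dy": 0, "dz": 5, "yaw": 0, "gripper": 0.6}, {"dx": 0, "dy": -0.1, "dz": 10, "yaw": 0, "gripper": 0.6}, {"dx": 0, "dy": -0.1, "dz": 12, "yaw": 0, "gripper": 0.6}, {"dx": 0, "dy": -0.1, "dz": 12, "yaw": 0, "gripper": 0.2}, {"dx": 0, "dy": -0.1, "dz": 12, "yaw": 0, "gripper": 0.2}]' --force 20

```text
clock: 2.7
tcp_pos: [0.4642, 0.1533, 0.2521]
orientation: [-3.141, 0.047, -0.001]
contact_force: [1.7, 0.2, -7.3]
grip_width: 0.0195
gripper_force: 25.0
```

Run:
```python
from h import *
o=status.get_obs();print(o['tcp_pos'],o['contact_force'],o['grip_width'],o['gripper_force'])
R=Rn.from_rotvec(o['orientation']);P=np.array([.753,.146]);g=o['tcp_pos']
r=np.linalg.norm(g[:2]-P);a0=np.degrees(np.arctan2(*(g[:2]-P)[::-1]));print(r,a0)
for k in range(1,11):
    a=np.radians(a0+5.25*k);t=np.r_[P+r*np.array([np.cos(a),np.sin(a)]),g[2]]
    print(k,(R.inv().apply(t-g)*100).round(2),-5.25*k)
```

```text
[0.46423782 0.15329347 0.25208552] [ 1.7246533   0.1516946  -7.33274399] 0.019499700526470123 24.959457954391837
0.28885427300182787 178.55314840192364
1 [ 0.13  2.64 -0.  ] -5.25
2 [ 0.51  5.26 -0.  ] -10.5
3 [ 1.12  7.84 -0.  ] -15.75
4 [ 1.97 10.34 -0.  ] -21.0
5 [ 3.04 12.76 -0.  ] -26.25
6 [ 4.33 15.07 -0.  ] -31.5
7 [ 5.83 17.25 -0.  ] -36.75
8 [ 7.51 19.29 -0.  ] -42.0
9 [ 9.38 21.17 -0.  ] -47.25
10 [11.41 22.86  0.  ] -52.5
```

Emit:
send_rows --steps '[{"dx": 0.13, "dy": 2.64, "dz": 0, "yaw": -5.25, "gripper": 0.2}, {"dx": 0.51, "dy": 5.26, "dz": 0, "yaw": -10.5, "gripper": 0.2}, {"dx": 1.12, "dy": 7.84, "dz": 0, "yaw": -15.75, "gripper": 0.2}, {"dx": 1.97, "dy": 10.34, "dz": 0, "yaw": -21, "gripper": 0.2}, {"dx": 3.04, "dy": 12.76, "dz": 0, "yaw": -26.25, "gripper": 0.2}]'

```text
clock: 3.32
tcp_pos: [0.4908, 0.0248, 0.2521]
orientation: [-3.068, -0.673, -0.003]
contact_force: [4.8, 4.0, -8.2]
grip_width: 0.0199
gripper_force: 24.4
```

Emit:
send_rows --steps '[{"dx": 0.13, "dy": 2.64, "dz": 0, "yaw": -5.25, "gripper": 0.2}, {"dx": 0.51, "dy": 5.26, "dz": 0, "yaw": -10.5, "gripper": 0.2}, {"dx": 1.12, "dy": 7.84, "dz": 0, "yaw": -15.75, "gripper": 0.2}, {"dx": 1.97, "dy": 10.34, "dz": 0, "yaw": -21, "gripper": 0.2}, {"dx": 3.04, "dy": 12.76, "dz": 0, "yaw": -26.25, "gripper": 0.2}]'

```text
clock: 3.95
tcp_pos: [0.5715, -0.0784, 0.2521]
orientation: [-2.835, -1.352, -0.001]
contact_force: [0.8, 5.0, -3.5]
grip_width: 0.0194
gripper_force: 25.0
```

```bash
python3 go.py .57 -.078 .252 -39.2;python3 - <<'E'
from h import *
f=grab('top')
cv2.imwrite('pics/t2.png',cv2.resize(f['color'][120:310,150:390,::-1],None,fx=3.1,fy=3.1,interpolation=2))
E
```

```text
tcp [ 0.5715 -0.0784  0.2521] ydir -39.0 -> dx dy dz [-0.07 -0.14  0.01] yaw 0.2 w 0.0194 clk 3.95 j [ 0.37  0.35 -0.43  1.78  0.17  1.05 -0.8 ]
```

View pics/t2.png

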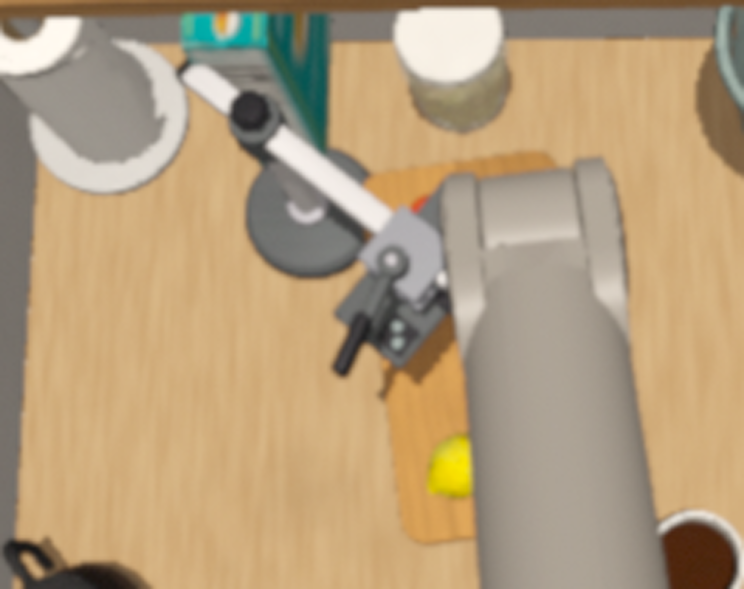

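The boom now points over the board. The lever boss is at crop (392,262), the handle runs to (345,365), and the fingers hold the tip. I'll release, lift, and look at the lever with the wrist camera.

Emit:
send_rows --steps '[{"dx": 0, "dy": 0, "dz": 0, "yaw": 0, "gripper": 0.6}, {"dx": 0, "dy": 0, "dz": 0, "yaw": 0, "gripper": 0.6}, {"dx": 0, "dy": 0, "dz": -5, "yaw": 0, "gripper": 0.6}, {"dx": 0, "dy": 0, "dz": -10, "yaw": 0, "gripper": 0.6}, {"dx": 0, "dy": 0, "dz": -12, "yaw": 0, "gripper": 0.6}]'

```text
clock: 4.62
tcp_pos: [0.5717, -0.0781, 0.3756]
orientation: [2.835, 1.345, 0.008]
contact_force: [0.5, 0.3, -0.1]
grip_width: 0.0511
gripper_force: 0.0
```

Run:
```python
from h import *
f=grab('wrist');save('w2',f);g=grab('top')
```

```text
(no output)
```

View pics/w2.png

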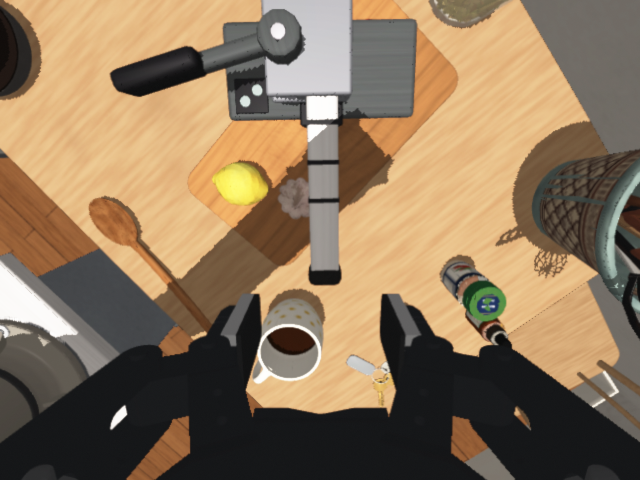

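The wrist view shows the boss at (279,35) and the black handle from (115,80) to (203,62). The sleeve edge is near row 97, the rings at rows 162 and 200 (the first near 120), and the boom tip at row 283.

```bash
cat > meas.py <<'E'
from h import *
def meas(f,hroi,broi):
    W=cloud(f);x,y,z=W[...,0],W[...,1],W[...,2]
    s=lambda r:np.s_[r[1]:r[3],r[0]:r[2]]
    V=f['color'].max(-1)
    Z=W[s(hroi)].reshape(-1,3);v=V[s(hroi)].ravel()
    q=Z[(Z[:,2]>.288)&(Z[:,2]<.300)&(v<70)]
    (c,wh,a)=cv2.minAreaRect(q[:,:2].astype(np.float32));print('handle',c,wh,a,len(q),'z',np.median(q[:,2]))
    B=W[s(broi)].reshape(-1,3);B=B[(B[:,2]>.249)&(B[:,2]<.262)]
    vx,vy,x0,y0=cv2.fitLine(B[:,:2].astype(np.float32),cv2.DIST_HUBER,0,.01,.01).ravel();print('boom pt',x0,y0,'dir',np.degrees(np.arctan2(vy,vx)),len(B),'z',np.median(B[:,2]))
    return W,np.array(c)
if __name__=='__main__':
    f=dict(np.load('f_wrist.npz'))
    W,c=meas(f,(100,35,206,100),(300,205,350,265))
    P=np.array([.753,.146])
    for n,u,v,zz in[('boss',279,31,.287),('edge',323,97,.263),('r1',323,120,.255),('r2',323,162,.255),('r3',323,200,.255),('tip',323,283,.257),('h0',203,60,.293),('h1',112,76,.293)]:
        q=ray(f,u,v,zz)[:2];print(n,q.round(4),'dist',np.linalg.norm(q-P).round(4),'ang',np.degrees(np.arctan2(*(q-P)[::-1])).round(2),'cloud',W[v,u].round(3))
    col=f['color'][80:290,323].astype(int).sum(-1);print([(80+i,int(c)) for i,c in enumerate(col) if i%2==0])
E
python3 meas.py
```

```text
handle (0.5741130113601685, 0.0600040927529335) (0.011577321216464043, 0.04657356068491936) 65.84001159667969 2072 z 0.2914850148450606
boom pt 0.5812457 -0.07208974 dir 51.928158 1719 z 0.25424608008828653
boss [0.6361 0.0329] dist 0.1627 ang -135.95 cloud [0.636 0.033 0.287]
edge [ 0.6356 -0.0041] dist 0.1905 ang -128.03 cloud [ 0.636 -0.003  0.255]
r1 [ 0.6278 -0.0139] dist 0.2031 ang -128.07 cloud [ 0.628 -0.014  0.255]
r2 [ 0.6114 -0.0339] dist 0.229 ang -128.21 cloud [ 0.611 -0.034  0.253]
r3 [ 0.5957 -0.0531] dist 0.2537 ang -128.31 cloud [ 0.596 -0.053  0.254]
tip [ 0.5587 -0.0984] dist 0.3122 ang -128.48 cloud [ 0.558 -0.099  0.255]
h0 [0.5968 0.0458] dist 0.1856 ang -147.32 cloud [0.596 0.051 0.279]
h1 [0.5552 0.0706] dist 0.2117 ang -159.13 cloud [0.555 0.071 0.291]
[(80, 633), (82, 635), (84, 637), (86, 638), (88, 640), (90, 638), (92, 549), (94, 356), (96, 700), (98, 758), (100, 759), (102, 759), (104, 759), (106, 759), (108, 759), (110, 759), (112, 759), (114, 759), (116, 759), (118, 754), (120, 278), (122, 214), (124, 496), (126, 759), (128, 755), (130, 495), (132, 440
[... 230 characters left out ...]
(172, 442), (174, 444), (176, 442), (178, 441), (180, 442), (182, 442), (184, 442), (186, 443), (188, 444), (190, 444), (192, 442), (194, 443), (196, 443), (198, 269), (200, 61), (202, 187), (204, 439), (206, 446), (208, 444), (210, 446), (212, 447), (214, 448), (216, 449), (218, 451), (220, 451), (222, 449), (224, 451), (226, 453), (228, 453), (230, 454), (232, 452), (234, 450), (236, 451), (238, 451), (240, 453), (242, 455), (244, 454), (246, 454), (248, 451), (250, 453), (252, 453), (254, 453), (256, 452), (258, 451), (260, 450), (262, 452), (264, 452), (266, 449), (268, 445), (270, 249), (272, 61), (274, 61), (276, 61), (278, 60), (280, 62), (282, 55), (284, 149), (286, 538), (288, 561)]
```

```bash
python3 - <<'E'
from h import *
f=dict(np.load('f_wrist.npz'))
e=ray(f,323,93.3,.263)[:2];r=ray(f,323,162.2,.2555)[:2];print(e,r,np.linalg.norm(e-r),np.degrees(np.arctan2(*(r-e)[::-1])))
E
python3 go.py .5741 .0600 .37 -113.8
```

```text
[ 0.6369288  -0.00247282] [ 0.61130854 -0.03400854] 0.04063125996653844 -129.09111183636458
tcp [ 0.5719 -0.0782  0.3748] ydir -39.2 -> dx dy dz [10.84 -8.57  0.47] yaw 74.6 w 0.051 clk 4.725 j [ 0.38  0.26 -0.44  1.62  0.11  1.28 -0.76]
```

Emit:
send_rows --steps '[{"dx": 2.2, "dy": -1.7, "dz": 0, "yaw": 10, "gripper": 0.6}, {"dx": 4.4, "dy": -3.4, "dz": 0, "yaw": 20, "gripper": 0.6}, {"dx": 6.6, "dy": -5.1, "dz": 0.2, "yaw": 30, "gripper": 0.6}, {"dx": 8.8, "dy": -6.8, "dz": 0.4, "yaw": 40, "gripper": 0.6}, {"dx": 10.8, "dy": -8.5, "dz": 0.5, "yaw": 50, "gripper": 0.6}]'

```text
clock: 5.35
tcp_pos: [0.5726, 0.0597, 0.3649]
orientation: [3.141, 0.012, -0.003]
contact_force: [0.3, -0.4, -0.3]
grip_width: 0.0514
gripper_force: 0.0
```

```bash
python3 go.py .5741 .0600 .37 -113.8
```

```text
tcp [0.5726 0.0597 0.3649] ydir -89.6 -> dx dy dz [ 0.15 -0.03 -0.51] yaw 24.2 w 0.0514 clk 5.35 j [ 0.1   0.26 -0.39  1.64  0.1   1.27 -1.87]
```

Emit:
send_rows --steps '[{"dx": 0.15, "dy": 0, "dz": 0, "yaw": 10, "gripper": 0.6}, {"dx": 0.15, "dy": 0, "dz": 0, "yaw": 20, "gripper": 0.6}, {"dx": 0.15, "dy": 0, "dz": 1.5, "yaw": 24.2, "gripper": 0.6}, {"dx": 0.15, "dy": 0, "dz": 1.5, "yaw": 24.2, "gripper": 0.6}]'

```text
clock: 5.85
tcp_pos: [0.5736, 0.0586, 0.3492]
orientation: [3.075, -0.636, -0.006]
contact_force: [-0.1, 0.1, -0.0]
grip_width: 0.0514
gripper_force: 0.0
```

```bash
python3 go.py .5741 .0600 .288 -113.8;python3 - <<'E'
from h import *
f=grab('wrist');save('w3',f)
E
```

```text
tcp [0.5736 0.0586 0.3492] ydir -113.4 -> dx dy dz [ 0.01 -0.16  6.12] yaw 0.4 w 0.0514 clk 5.85 j [ 0.06  0.26 -0.33  1.66  0.09  1.24 -2.27]
```

View pics/w3.png

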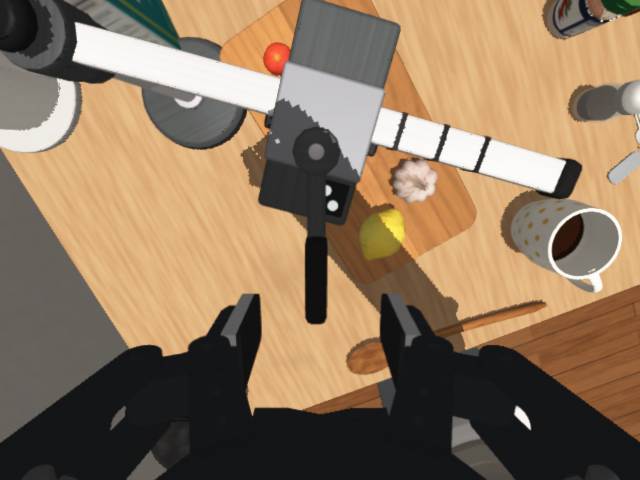

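The wrist view has the lever lined up between the fingers: handle at column 316, rows 237–322, boss at (316,152). The carriage edge is near column 380, and the rings are at about columns 401, 443 and 482.

Emit:
send_rows --steps '[{"dx": 0, "dy": -0.15, "dz": 3, "yaw": 0.4, "gripper": 0.6}, {"dx": 0, "dy": -0.15, "dz": 6.1, "yaw": 0.4, "gripper": 0.6}, {"dx": 0, "dy": -0.15, "dz": 6.1, "yaw": 0.4, "gripper": 0.6}, {"dx": 0, "dy": -0.15, "dz": 6.1, "yaw": 0.4, "gripper": 0.0}, {"dx": 0, "dy": -0.15, "dz": 6.1, "yaw": 0.4, "gripper": 0.0}]' --force 60

```text
clock: 6.52
tcp_pos: [0.5764, 0.0603, 0.292]
orientation: [-3.073, 0.648, -0.004]
contact_force: [-1.3, 0.1, -0.3]
grip_width: 0.0158
gripper_force: 0.0
```

Emit:
send_rows --steps '[{"dx": 0, "dy": 0, "dz": 0, "yaw": 0, "gripper": 0.0}, {"dx": 0, "dy": 0, "dz": 0, "yaw": 0, "gripper": 0.0}]' --force 100

```text
clock: 6.78
tcp_pos: [0.5763, 0.0603, 0.2919]
orientation: [-3.073, 0.648, -0.004]
contact_force: [-1.8, -0.0, 5.7]
grip_width: 0.0105
gripper_force: 97.7
```

Run:
```python
from h import *
o=status.get_obs();R=Rn.from_rotvec(o['orientation']);print(o['tcp_pos'],o['contact_force'],o['grip_width'],R.as_matrix()[:,1],R.as_matrix()[:,2])
a=np.radians(-129.1);s=np.array([np.cos(a),np.sin(a),0])*.0406
print((R.inv().apply(s)*100).round(2))
f=grab('wrist');save('w4',f)
```

```text
[0.57630335 0.06030651 0.2919404 ] [-1.75333503 -0.02584908  5.67984238] 0.010473306954068624 [-0.40397422 -0.91476946 -0.00129001] [ 2.61212336e-03  2.56654204e-04 -9.99996555e-01]
[-1.07  3.92 -0.01]
```

View pics/w4.png

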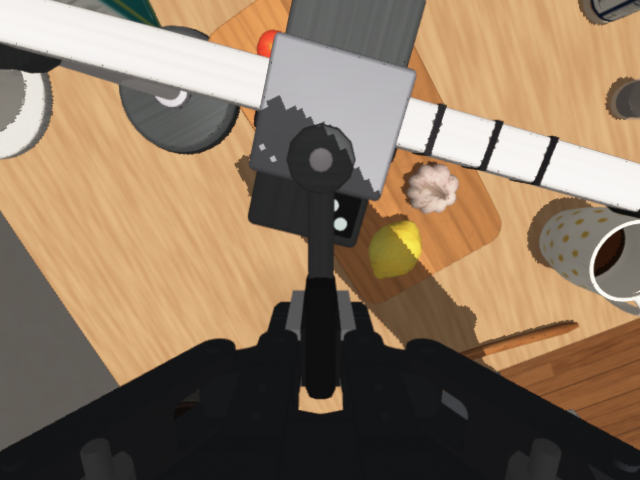

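The lever is gripped (98 N, handle at column 320), with the boss at (320,159). The sleeve's outer edge runs from (416,70) to (384,198), and the rings are at about columns 435, 492 and 545. Next is an automatic edge-to-ring measure.

```bash
cat > er.py <<'E'
from h import *
r2=np.array([.6113,-.0340]);a=np.radians(-129.1);D=np.array([np.cos(a),np.sin(a)]);N=np.array([-D[1],D[0]])
def er(n='wrist',f=None):
    f=f or grab(n);W=cloud(f);V=f['color'].astype(int).sum(-1)
    q=W[...,:2]-r2;s=q@D;t=q@N;z=W[...,2]
    sl=(z>.259)&(z<.268)&(np.abs(t)<24)&(np.abs(t)<.018)&(s>-.12)&(s<.06)
    e=np.percentile(s[sl],99.5) if sl.sum() else np.nan
    rg=(z>.248)&(z<.2585)&(np.abs(t)<.005)&(V<170)&(s>e+.002)&(s<.05)
    h,b=np.histogram(s[rg],np.arange(-.06,.052,.001))
    tb=(z>.252)&(z<.2585)&(s>e+.004)&(s<.06)&(np.abs(t)<.02)
    bo=(z>.284)&(z<.2905)&(t<0)&(s<e)&(s>e-.05)&(np.abs(t)<.04)
    L=np.polyfit(s[tb],t[tb],1) if tb.sum()>50 else None
    cl=[];g=np.sort(s[rg])
    if len(g):
        for c in np.split(g,np.where(np.diff(g)>.004)[0]+1):
            if len(c)>8: cl.append((round(1000*np.mean(c),1),len(c)))
    print('edge s mm',round(1000*e,1),'rings',cl,'tube ang dev deg, off mm',None if L is None else (np.degrees(np.arctan(L[0])).round(2),(1000*L[1]).round(1)))
    o=status.get_obs();R=Rn.from_rotvec(o['orientation']).as_matrix()
    print('tcp',o['tcp_pos'].round(4),'ydir',np.degrees(np.arctan2(R[1,1],R[0,1])).round(2),'F',o['contact_force'].round(1),'M',o['moment'].round(2),'grip',o['grip_width'],o['gripper_force'],'clk',o['clock'],'j7',o['joints'][6].round(2))
if __name__=='__main__':
    import sys
    er(); er('top')
E
python3 er.py
```

```text
edge s mm -40.8 rings [(np.float64(-25.2), 127), (np.float64(-0.2), 133), (np.float64(24.7), 130)] tube ang dev deg, off mm (np.float64(0.85), np.float64(-0.4))
tcp [0.5763 0.0603 0.2919] ydir -113.83 F [-0.9  0.2  6.6] M [-0.12  0.23 -0.02] grip 0.010300864481082675 97.68304824829102 clk 6.875 j7 -2.3
edge s mm -11.8 rings [] tube ang dev deg, off mm (np.float64(0.57), np.float64(0.9))
tcp [0.5763 0.0603 0.2919] ydir -113.83 F [-1.9  0.3  7.1] M [-0.09  0.2  -0.03] grip 0.010664824452390425 97.6841926574707 clk 6.925 j7 -2.3
```

Emit:
send_rows --steps '[{"dx": -0.26, "dy": 0.98, "dz": 0, "yaw": 0, "gripper": 0}, {"dx": -0.53, "dy": 1.96, "dz": 0, "yaw": 0, "gripper": 0}, {"dx": -0.79, "dy": 2.94, "dz": 0, "yaw": 0, "gripper": 0}, {"dx": -1.05, "dy": 3.92, "dz": 0, "yaw": 0, "gripper": 0}, {"dx": -1.05, "dy": 3.92, "dz": 0, "yaw": 0, "gripper": 0}]'

```text
clock: 7.55
tcp_pos: [0.5505, 0.0276, 0.2919]
orientation: [-3.073, 0.65, -0.004]
contact_force: [-1.3, -1.2, 6.8]
grip_width: 0.0102
gripper_force: 98.2
```

```bash
sed -i "s/ er('top')//" er.py; python3 er.py
```

```text
edge s mm 1.0 rings [(np.float64(24.8), 133)] tube ang dev deg, off mm (np.float64(0.77), np.float64(-0.4))
tcp [0.5507 0.0278 0.2918] ydir -113.89 F [ 0.1 -0.6  7.1] M [-0.24  0.04 -0.08] grip 0.010042348387989187 98.18650960922241 clk 7.6 j7 -2.24
```

```bash
cat > arc.py <<'E'
import sys
from h import *
# target lever directions (deg, world), pivot target shifted outwards by sys.argv[1] mm
sh=float(sys.argv[1])/1000; angs=[float(v) for v in sys.argv[2:]]
a=np.radians(-128.7);PV=np.array([.6108,.0007])+sh*np.array([np.cos(a),np.sin(a)])
o=status.get_obs();R=Rn.from_rotvec(o['orientation']);M=R.as_matrix();p=o['tcp_pos']
cur=(np.degrees(np.arctan2(M[1,1],M[0,1]))+270)%360
l=np.radians(cur);print('lever dir',cur.round(2),'pivot now-target mm',(1000*(p[:2]-.066*np.array([np.cos(l),np.sin(l)])-PV)).round(1))
for g in angs:
    l=np.radians(g);t=np.r_[PV+.066*np.array([np.cos(l),np.sin(l)]),p[2]]
    print((R.inv().apply(t-p)*100).round(2),'yaw',round(cur-g,1))
E
python3 arc.py -1 160 164 168 172 172
```

```text
lever dir 156.11 pivot now-target mm [-0.4 -0.4]
[ 0.04  0.39 -0.  ] yaw -3.9
[ 0.08  0.85 -0.  ] yaw -7.9
[ 0.16  1.3  -0.  ] yaw -11.9
[ 0.27  1.75 -0.  ] yaw -15.9
[ 0.27  1.75 -0.  ] yaw -15.9
```

Emit:
send_rows --steps '[{"dx": 0.04, "dy": 0.39, "dz": 0, "yaw": -3.9, "gripper": 0}, {"dx": 0.08, "dy": 0.85, "dz": 0, "yaw": -7.9, "gripper": 0}, {"dx": 0.16, "dy": 1.3, "dz": 0, "yaw": -11.9, "gripper": 0}, {"dx": 0.27, "dy": 1.75, "dz": 0, "yaw": -15.9, "gripper": 0}, {"dx": 0.27, "dy": 1.75, "dz": 0, "yaw": -15.9, "gripper": 0}]'

```text
clock: 8.22
tcp_pos: [0.5463, 0.0111, 0.2918]
orientation: [-3.134, 0.217, -0.005]
contact_force: [-0.4, -0.3, 7.1]
grip_width: 0.0105
gripper_force: 98.1
```

```bash
python3 er.py; python3 arc.py -1 176 180 184 188 188
```

```text
edge s mm -0.2 rings [(np.float64(24.8), 121)] tube ang dev deg, off mm (np.float64(0.76), np.float64(-0.3))
tcp [0.5464 0.0111 0.2918] ydir -97.94 F [0.2 0.4 6.2] M [ 0.   -0.09  0.02] grip 0.010414453121026927 98.0879259109497 clk 8.275 j7 -1.94
lever dir 172.06 pivot now-target mm [0.3 0.5]
[-0.01  0.51 -0.  ] yaw -3.9
[ 0.04  0.97 -0.  ] yaw -7.9
[ 0.12  1.42 -0.  ] yaw -11.9
[ 0.23  1.87 -0.  ] yaw -15.9
[ 0.23  1.87 -0.  ] yaw -15.9
```

Edge exactly on the ring. Continue.

Emit:
send_rows --steps '[{"dx": -0.01, "dy": 0.48, "dz": 0, "yaw": -3.9, "gripper": 0}, {"dx": 0.04, "dy": 0.94, "dz": 0, "yaw": -7.9, "gripper": 0}, {"dx": 0.12, "dy": 1.4, "dz": 0, "yaw": -11.9, "gripper": 0}, {"dx": 0.23, "dy": 1.85, "dz": 0, "yaw": -15.9, "gripper": 0}, {"dx": 0.23, "dy": 1.85, "dz": 0, "yaw": -15.9, "gripper": 0}]'

```text
clock: 8.9
tcp_pos: [0.5453, -0.0094, 0.2918]
orientation: [3.132, 0.215, 0.001]
contact_force: [-5.0, -4.2, 10.6]
grip_width: 0.0104
gripper_force: 98.6
```

```bash
python3 er.py; python3 arc.py -1 192 196 200 204 204
```

```text
edge s mm 2.9 rings [(np.float64(24.8), 90)] tube ang dev deg, off mm (np.float64(1.05), np.float64(1.0))
tcp [ 0.5453 -0.0093  0.2919] ydir -82.18 F [-4.1 -4.4 10.3] M [-0.76  0.63 -0.3 ] grip 0.01032976843281319 98.63133788108826 clk 8.95 j7 -1.63
lever dir 187.82 pivot now-target mm [-0.7 -1.8]
[0.12 0.31 0.  ] yaw -4.2
[0.16 0.77 0.  ] yaw -8.2
[0.25 1.22 0.  ] yaw -12.2
[0.36 1.67 0.  ] yaw -16.2
[0.36 1.67 0.  ] yaw -16.2
```

```bash
python3 arc.py -4.5 190 193 196 199 199
```

```text
lever dir 187.82 pivot now-target mm [-2.9 -4.5]
[ 0.36 -0.16 -0.  ] yaw -2.2
[0.38 0.19 0.  ] yaw -5.2
[0.42 0.53 0.  ] yaw -8.2
[0.48 0.87 0.  ] yaw -11.2
[0.48 0.87 0.  ] yaw -11.2
```

Emit:
send_rows --steps '[{"dx": 0.28, "dy": -0.1, "dz": 0, "yaw": -2.2, "gripper": 0}, {"dx": 0.38, "dy": 0.19, "dz": 0, "yaw": -5.2, "gripper": 0}, {"dx": 0.42, "dy": 0.53, "dz": 0, "yaw": -8.2, "gripper": 0}, {"dx": 0.48, "dy": 0.87, "dz": 0, "yaw": -11.2, "gripper": 0}, {"dx": 0.48, "dy": 0.87, "dz": 0, "yaw": -11.2, "gripper": 0}]'

```text
clock: 9.57
tcp_pos: [0.5501, -0.0202, 0.2918]
orientation: [3.094, 0.513, -0.004]
contact_force: [-9.3, -10.5, 14.8]
grip_width: 0.0099
gripper_force: 99.5
```

```bash
python3 er.py; python3 arc.py -4.5 202 205 208 211 211
```

```text
edge s mm 0.9 rings [(np.float64(24.8), 124)] tube ang dev deg, off mm (np.float64(1.43), np.float64(2.3))
tcp [ 0.55   -0.0201  0.2918] ydir -71.18 F [-9.  -9.1 14.3] M [-1.82  1.59 -0.61] grip 0.010372458047516034 99.46946024894714 clk 9.625 j7 -1.43
lever dir 198.82 pivot now-target mm [-1.1 -3.1]
[ 0.21  0.11 -0.  ] yaw -3.2
[0.24 0.46 0.  ] yaw -6.2
[0.29 0.8  0.  ] yaw -9.2
[0.35 1.14 0.  ] yaw -12.2
[0.35 1.14 0.  ] yaw -12.2
```

Emit:
send_rows --steps '[{"dx": 0.18, "dy": 0.13, "dz": 0, "yaw": -3.2, "gripper": 0}, {"dx": 0.24, "dy": 0.46, "dz": 0, "yaw": -6.2, "gripper": 0}, {"dx": 0.29, "dy": 0.8, "dz": 0, "yaw": -9.2, "gripper": 0}, {"dx": 0.35, "dy": 1.14, "dz": 0, "yaw": -12.2, "gripper": 0}, {"dx": 0.35, "dy": 1.14, "dz": 0, "yaw": -12.2, "gripper": 0}]'

```text
clock: 10.25
tcp_pos: [0.5564, -0.0317, 0.2918]
orientation: [3.022, 0.836, -0.008]
contact_force: [-11.8, -13.6, 16.1]
grip_width: 0.0104
gripper_force: 99.9
```

```bash
python3 er.py; python3 arc.py -4.5 214 217 220 223 223; python3 arc.py -6 214 217 220 223 223
```

```text
edge s mm -0.2 rings [(np.float64(24.8), 114)] tube ang dev deg, off mm (np.float64(1.55), np.float64(2.4))
tcp [ 0.5564 -0.0316  0.2919] ydir -59.08 F [-12.2 -14.3  16.7] M [-2.52  2.14 -0.58] grip 0.010172505700845595 99.85078811645508 clk 10.3 j7 -1.21
lever dir 210.92 pivot now-target mm [-0.5 -1.9]
[0.15 0.22 0.  ] yaw -3.1
[0.18 0.57 0.  ] yaw -6.1
[0.23 0.91 0.  ] yaw -9.1
[0.29 1.25 0.  ] yaw -12.1
[0.29 1.25 0.  ] yaw -12.1
lever dir 210.92 pivot now-target mm [-1.5 -3.1]
[ 0.29  0.17 -0.  ] yaw -3.1
[0.32 0.51 0.  ] yaw -6.1
[0.37 0.86 0.  ] yaw -9.1
[0.43 1.2  0.  ] yaw -12.1
[0.43 1.2  0.  ] yaw -12.1
```

Dead on the ring; the first set with a bit less inward pull.

Emit:
send_rows --steps '[{"dx": 0.11, "dy": 0.25, "dz": 0, "yaw": -3.1, "gripper": 0}, {"dx": 0.16, "dy": 0.57, "dz": 0, "yaw": -6.1, "gripper": 0}, {"dx": 0.22, "dy": 0.91, "dz": 0, "yaw": -9.1, "gripper": 0}, {"dx": 0.29, "dy": 1.25, "dz": 0, "yaw": -12.1, "gripper": 0}, {"dx": 0.29, "dy": 1.25, "dz": 0, "yaw": -12.1, "gripper": 0}]'

```text
clock: 10.92
tcp_pos: [0.5656, -0.0414, 0.2919]
orientation: [2.916, 1.15, -0.009]
contact_force: [-11.0, -14.9, 17.4]
grip_width: 0.0105
gripper_force: 99.7
```

```bash
python3 er.py; python3 arc.py -4.5 226 229 231 233 233
```

```text
edge s mm -1.9 rings [(np.float64(0.6), 47), (np.float64(24.7), 108)] tube ang dev deg, off mm (np.float64(1.6), np.float64(2.5))
tcp [ 0.5656 -0.0414  0.2919] ydir -46.99 F [-11.3 -15.   16.5] M [-2.69  2.04 -0.44] grip 0.010303320805871199 99.69936847686768 clk 10.975 j7 -1.0
lever dir 223.01 pivot now-target mm [ 0.3 -0.6]
[0.03 0.28 0.  ] yaw -3.0
[0.06 0.63 0.  ] yaw -6.0
[0.08 0.86 0.  ] yaw -8.0
[0.12 1.09 0.  ] yaw -10.0
[0.12 1.09 0.  ] yaw -10.0
```

```bash
python3 arc.py -3 226 229 231.5 234 234
```

```text
lever dir 223.01 pivot now-target mm [1.2 0.6]
[-0.12  0.31  0.  ] yaw -3.0
[-0.09  0.65  0.  ] yaw -6.0
[-0.06  0.94  0.  ] yaw -8.5
[-0.01  1.22  0.01] yaw -11.0
[-0.01  1.22  0.01] yaw -11.0
```

Emit:
send_rows --steps '[{"dx": -0.05, "dy": 0.31, "dz": 0, "yaw": -3, "gripper": 0}, {"dx": -0.07, "dy": 0.65, "dz": 0, "yaw": -6, "gripper": 0}, {"dx": -0.06, "dy": 0.94, "dz": 0, "yaw": -8.5, "gripper": 0}, {"dx": -0.01, "dy": 1.22, "dz": 0, "yaw": -11, "gripper": 0}, {"dx": -0.01, "dy": 1.22, "dz": 0, "yaw": -11, "gripper": 0}]'

```text
clock: 11.6
tcp_pos: [0.5744, -0.0505, 0.2919]
orientation: [2.794, 1.422, -0.009]
contact_force: [-9.9, -14.4, 15.5]
grip_width: 0.0105
gripper_force: 99.8
```

```bash
python3 er.py; python3 arc.py -3 234
python3 - <<'E'
from h import *
save('w5',dict(np.load('f_wrist.npz')))
E
```

```text
edge s mm -1.1 rings [(np.float64(24.7), 104)] tube ang dev deg, off mm (np.float64(8.81), np.float64(1.5))
tcp [ 0.5744 -0.0505  0.2919] ydir -36.06 F [ -9.5 -15.6  14.8] M [-2.62  1.69 -0.76] grip 0.01011538454789351 99.7746992111206 clk 11.65 j7 -0.8
lever dir 233.94 pivot now-target mm [ 0.6 -0.2]
[-0.02 -0.05  0.  ] yaw -0.1
```

View pics/w5.png

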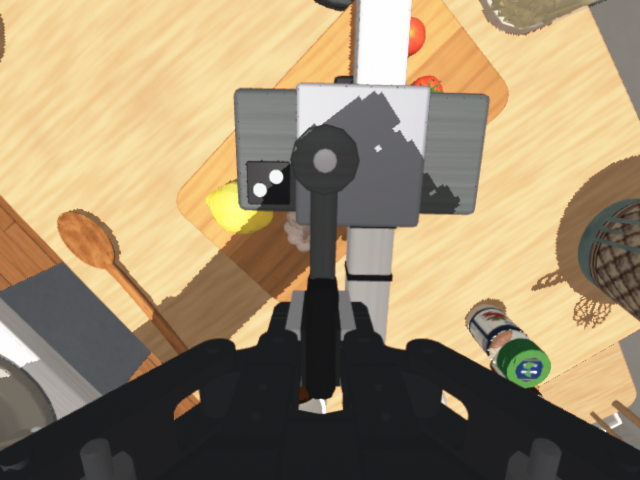

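The wrist view shows the lever nearly along the boom: boss (325,160), handle down to (320,395), ring 3 at row 277. The sleeve edge is at row 225. I'll check the angle in world coordinates.

```bash
cat > ang.py <<'E'
from h import *
from er import r2,D,N
f=dict(np.load('f_wrist.npz'));W=cloud(f);V=f['color'].astype(int).sum(-1)
q=W[...,:2]-r2;s=q@D;t=q@N;z=W[...,2]
def line(m,lab):
    # midline of left/right borders binned along s
    S,T=[],[]
    for b in np.arange(-.2,.06,.003):
        k=m&(s>=b)&(s<b+.003)
        if k.sum()>20:
            S.append(b+.0015);T.append((np.percentile(t[k],2)+np.percentile(t[k],98))/2)
    S,T=np.array(S),np.array(T);p=np.polyfit(S,T,1);print(lab,len(S),'ang dev',np.degrees(np.arctan(p[0])).round(2),'t@0 mm',(1e3*p[1]).round(1),(1e3*S.min()).round(),(1e3*S.max()).round())
line((z>.252)&(z<.2585)&(np.abs(t)<.02)&(s<-.058),'tube inner')
line((z>.252)&(z<.2585)&(np.abs(t-.002)<.013)&(s>.003)&(s<.02),'tube outer')
line((z>.259)&(z<.267)&(s<-.004)&(s>-.052)&(np.abs(t)<.035),'sleeve')
rs=[np.median(t[(z>.252)&(z<.2585)&(np.abs(t-.002)<.012)&(s>a)&(s<a+.01)]) for a in(-.10,-.08,.005,.015)];print(np.round(rs,4))
b=(z>.283)&(z<.291)&(s<-.008)&(t<0)&(t>-.045)&(s>-.045)
P=np.c_[s[b],t[b]].astype(np.float32);c=cv2.minEnclosingCircle(P);print('boss c (s,t) mm',np.round(np.array(c[0])*1e3,1),c[1])
h=(z>.288)&(z<.298)&(s>.0)&(s<.08)&(V<150)&(np.abs(t+.022)<.02)
P=np.c_[s[h],t[h]].astype(np.float32);print('handle',len(P),cv2.minAreaRect(P));p=np.polyfit(P[:,0],P[:,1],1);print('hdl dev',np.degrees(np.arctan(p[0])))
for u,v,zz in((325,160,.287),(320,392,.293)):
    w=ray(f,u,v,zz)[:2]-r2;print('pt',(w@D*1e3).round(1),(w@N*1e3).round(1))
E
python3 ang.py
```

```text
tube inner 11 ang dev 1.53 t@0 mm 3.0 -87.0 -57.0
tube outer 7 ang dev 1.01 t@0 mm 3.7 3.0 21.0
sleeve 17 ang dev 2.01 t@0 mm -0.8 -51.0 -3.0
[   nan 0.0008 0.0037 0.0037]
boss c (s,t) mm [-28.2 -19.7] 0.01191661600023508
handle 3541 ((0.03807497024536133, -0.015249717980623245), (0.044618766754865646, 0.03242626413702965), 26.104463577270508)
hdl dev 2.3022106496962977
pt -28.3 -19.8
pt 58.0 -17.1
  return _methods._mean(a, axis=axis, dtype=dtype,
  ret = ret.dtype.type(ret / rcount)
```

Emit:
send_rows --steps '[{"dx": 0, "dy": 0, "dz": 0, "yaw": -0.7, "gripper": 0}, {"dx": 0, "dy": 0, "dz": 0, "yaw": -0.7, "gripper": 0}, {"dx": 0, "dy": 0, "dz": 0, "yaw": -0.7, "gripper": 0}, {"dx": 0, "dy": 0, "dz": 0, "yaw": -0.7, "gripper": 0}]'

```text
clock: 12.15
tcp_pos: [0.5745, -0.0506, 0.2919]
orientation: [2.786, 1.437, -0.008]
contact_force: [-7.7, -14.7, 14.3]
grip_width: 0.0102
gripper_force: 100.7
```

```bash
python3 er.py; python3 ang.py 2>/dev/null
```

```text
edge s mm -1.2 rings [(np.float64(0.9), 12), (np.float64(24.9), 107)] tube ang dev deg, off mm (np.float64(8.78), np.float64(1.5))
tcp [ 0.5745 -0.0506  0.2919] ydir -35.42 F [ -9.1 -14.6  13.8] M [-2.69  1.56 -1.19] grip 0.010023188485783492 100.66070079803467 clk 12.2 j7 -0.79
tube inner 11 ang dev 1.53 t@0 mm 2.9 -87.0 -57.0
tube outer 7 ang dev 2.33 t@0 mm 3.4 3.0 21.0
sleeve 17 ang dev 1.96 t@0 mm -0.8 -51.0 -3.0
[   nan 0.0007 0.0037 0.0039]
boss c (s,t) mm [-28.1 -19.7] 0.01188146322965622
handle 3550 ((0.038153208792209625, -0.015095612034201622), (0.045102834701538086, 0.0324338898062706), 26.251461029052734)
hdl dev 2.3736017756084284
pt -28.2 -20.4
pt 58.0 -16.7
```

The lever is against its stop: the moment rose with no further motion. The edge is about 1 mm off the ring and the phone about 7 mm off the board's middle.

```bash
python3 -c "
from h import *
print(workorder.hand_in())"
```

```text
the job is handed in; nothing more can be done
None
```

I handed the job in with the gripper still holding the shut lever, the carriage edge about 1 mm from the middle ring and the phone about 7 mm from the middle of the board by my measurements; the hand-in gave no verdict.

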